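# Lever open the brush-head case with the spatula

## Robot

A 6-joint arm with a two-finger parallel gripper is mounted at the origin on the work surface. World frame = base frame: x ahead of the robot, y to its left, z up, the work surface at z = 0. Lengths are in m, angles in rad, forces in N, time in s.
With the tool pointing down it reaches from about 0.375 to 0.9 m from the base axis. Payload 3.1 kg.
Tool frame: the origin (TCP) lies at the centre of the arm's flange, where the gripper is bolted on; the fingertips stand tip_reach ahead of it and the grasp point (between the pads) lies 164 mm ahead of it (tip_reach is the distance from the TCP to the fingertips, in m); z points along the fingers, y is the direction in which the jaws open and shut (so a half turn about z gives the same grasp; the last joint's range is limited). The gripper opens to 87 mm and grips with 3 to 60 N. Pads are 19 mm wide; open, the fingers measure 117 mm over their backs; the gripper's body (75 mm by 190 mm) begins 51 mm behind the grasp point.
Start: joints at [-1.492, 0.527, 1.433, -0, 1.181, -0.178], TCP at [0.159, -0.604, 0.405] pointing down, gripper open.
Joint ranges: [-3.08, 3.08], [-0.75, 2.2], [0.22, 2.44], [-1.43, 4.57], [0, 2.65], [-2.85, 2.85]. Speed limits (rad/s): [2.79, 2.79, 3.14, 3.14, 3.14, 3.14].

## Interface

Orientations are given as a unit quaternion [x, y, z, w].
In Python, from rig import get_obs, camera, hand_in, tip_reach gives the robot as it stands. The module is installed in compiled form; this text tells all that it offers.
- The arm moves only by the tool servo_tool, never from a script. Its argument "steps" is one flat list of numbers, 5 for each row, row after row: the finger opening in m, from 0 to 0.087, then the shift along the tool's x, y, z in m, then the turn about the tool's z in rad. A call has 1 to 12 rows; each row is the pose to reach, as a shift and turn from the pose commanded when the call began, along the tool's axes at that moment; what a row does not reach only later rows make up. A row lasts 1/8 s, in which the tool goes at most 62.5 mm and 10.7 degrees, less where a joint would pass 70% of its speed; a pose out of reach is approached as far as the arm can. A call with a gripper value outside its range is refused whole. The fingers move at their own pace and stop on an object; "force" is the grip in N (left out, the last holds). Time passes only in rows, so rows that repeat a pose let the fingers close. It gives the time, the measured TCP pose, the force and the opening at its end, in the units of the state.
- get_obs(): the state, without advancing time (a new reading comes with each control period).
- camera(name): name is "scene" or "top"; returns a dict with "pixels" (384x512x3 uint8, blue, green, red), "vertical_fov" (degrees; the focal length in pixels is half the picture's height over the tangent of half this angle, whatever the lens; pixels are square), "cx", "cy" (the principal point, pixels), "T" (4x4, takes a point from camera to world coordinates). Camera axes: x right, y up, looking along -z (the intrinsics and any distortion apply to the point x, -y, -z); pixel columns grow to the right and rows downward; lengths in m; the calibration is good to about 2 mm. A picture is of the moment at which its call begins. There is no depth.
- hand_in(): hands the job in, once; it reports no verdict.
The state is a dict: "time": time; "q": joint angles; "joint_velocities": joint speeds; "joint_torque": joint torques, N m; "position": TCP position; "tool_rot": TCP orientation; "ft_force": force on the tool from outside, world axes, zero at the start; "moment": the same for the moment, N m; "grip_width": finger opening in m.
Only numpy, scipy, OpenCV 4.12 (cv2) and the standard library are available. Lean on these libraries where they do the work, as an engineer would, in place of code of your own. Each camera call takes 0.05 s, during which the arm holds its last target.

## Task

Pick up the cream spatula, put its blade into the slot of the hinged case and lever the cover up until it stands open by about 60 degrees; use the blade, do not touch the cover with the fingers. Then lay the spatula down on the ledge again, clear of the case. Leave the frosted cup standing where it is.

Things in the scene. Friction and masses are not known exactly. Their poses are not given: they have to be found in the camera images.
- spatula_grip (a point): Cream spatula: white plastic handle 90 long, 20 wide, 20 high, flat thin steel blade ahead of it. Lies loose in the front row, left, middle or right (swapped with a manual toothbrush and a black comb), blade roughly away from the robot. Point: the handle's centre, 10 above the ledge; x along the handle to the blade, z up.
- spatula_tip (a point): End of the spatula's blade, mid-thickness, 125 ahead of the handle's centre, same axes and height. The blade sticks out of the middle of the handle's end: 80 long, 18 wide, 2.5 thick, flat, in line.
- spatula: The same spatula, 65 to 105 g; origin at the centre of the handle's underside, same axes.
- case_slot (a point): Slot of the brush-head case: a fixed, hollow, rectangular white box 90 deep, 110 wide, 50 high, steel hinge along its far top edge; left or right, swapped with a rounded soap box with a knob. Slot: 70 wide, 18 high (32 to 50 above the ledge), in the front wall, 5 thick, under the cover; empty behind it. Point: its centre, on the wall's outer face, 41 up; x into the case, z up.
- cover_hinge (a point): Hinged cover of the case: flat white plate 102 long, 110 wide, 5 thick, no handle. Shut, its underside is 50 above the ledge and it overhangs the front wall by 12 as a lip. Point: on the hinge line, mid-width, level with the underside: 90 behind and 9 above the slot's point. Shut, x points away from the robot and z up; they turn with it.
- cover (a joint): Opening angle of the cover, rad: 0 shut, 1.57 upright, 1.9 at most. Stiff hinge: about 1 N upward under the front half moves it, and it stays where it is left.
- cup: Frosted plastic cup standing loose between the two boxes, 70 across the rim, 90 high; origin at the centre of its underside.

How it is judged:
On the way, in this order (a step that is already met when the one before it is completed fails the run):
1. the spatula is lifted off the ledge (handle centre above 25 mm), the cover still shut (height (world z) of spatula_grip above 0.025 m and value of joint cover below 0.1 rad), for 0.2 s.
2. the spatula is levering: it presses on the cover, which is open by more than 0.3 rad (value of joint cover above 0.3 rad and contact force between spatula and cover above 0.1 N), for 0.05 s.
At the end, for the whole second after the job is handed in: The cover stays open by more than 0.7 rad (40 degrees) and is still; the spatula lies at rest on the ledge (handle centre below 20 mm, blade tip below 25 mm, handle centre more than 40 mm from the slot); the cup stands upright within 30 mm of where it was (value of joint cover above 0.7 rad and velocity of joint cover between -0.05 and 0.05 rad/s and height (world z) of spatula_grip between 0 and 0.02 m and height (world z) of spatula_tip below 0.025 m and horizontal distance between spatula_grip and case_slot above 0.04 m and linear speed of spatula below 0.02 m/s and angle between cup's own z axis and vertical below 0.2 rad and distance of cup from where it was at the start of the episode below 0.03 m); the robot touches nothing.
It fails at once if the fingers press on the cover (more than 1 N) (contact force between the fingers and cover above 1 N).
It fails at once if the cup is knocked over (angle between cup's own z axis and vertical above 0.5 rad).
It also fails if it takes over 54 s, if anything falls off the work surface, if the arm or the gripper's body presses on something with over 40 N, if the wrist force passes 120 N, or if a joint passes its speed limit or range.

## Working session

There is one attempt and no reset: what is moved stays moved. The work goes in short steps, Python scripts to look and compute and a tool call to move; the robot and the scene stay as the last step left them, time stands still between calls to the robot, and variables do not carry over. Pictures are saved under pics/ and viewed, and the job is handed in when it is done.

Besides the shell and the picture viewer there is one more tool, called after "Emit:" by a JSON object that holds its "method" and its "body", one argument or row to a line. servo_tool: Moves the arm, as the interface text tells. Its arguments: {"type":"object","properties":{"steps":{"type":"array"},"force":{"type":"number"}},"required":["steps"]}

```bash
mkdir -p pics
cat > h.py <<'E'
import numpy as np, cv2
from rig import get_obs, camera, hand_in, tip_reach
def snap(n,f):
    c=camera(n); cv2.imwrite('pics/'+f,c['pixels']); return c
E
python3 - <<'E'
from h import *
print(tip_reach, get_obs())
for n in('scene','top'):
    c=snap(n,n+'0.png'); print({k:v for k,v in c.items() if k!='pixels'})
E
```

```text
0.1822 {'time': 0.0, 'q': array([-1.49148496e+00,  5.28471037e-01,  1.43391521e+00, -3.49431426e-05,
        1.18141253e+00, -1.78487036e-01]), 'joint_velocities': array([ 3.54021238e-06,  1.24227556e-03, -6.64761494e-04,  7.45906154e-05,
       -1.02878612e-03, -2.10053433e-04]), 'joint_torque': array([-1.21664165e-03, -4.40044641e+01, -1.76591778e+01,  6.31459057e-02,
        5.80143509e-02, -1.50438709e-04]), 'position': array([ 0.15934934, -0.6039817 ,  0.40376411]), 'tool_rot': array([ 9.91702536e-01,  1.28549071e-01,  3.85396194e-05, -1.10250885e-03]), 'ft_force': array([ 0.39231584,  0.09690739, -0.01420466]), 'moment': array([ 0.00737786, -0.02749749,  0.05646716]), 'grip_width': 0.0869541058265552}
{'vertical_fov': 52.64981935968691, 'cx': 256.59386824990315, 'cy': 187.18497340737449, 'T': array([[-0.6122232 , -0.68461165,  0.39558773,  0.8612681 ],
       [ 0.79056688, -0.52136442,  0.32122135,  0.19929966],
       [-0.01366651,  0.50939772,  0.86042268,  0.6463057 ],
       [ 0.        ,  0.        ,  0.        ,  1.        ]])}
{'vertical_fov': 42.6987500831203, 'cx': 250.57792350482887, 'cy': 198.98227067787118, 'T': array([[ 0.10324489,  0.96811251, -0.22825131,  0.34030967],
       [-0.99464671,  0.10147856, -0.01949399, -0.01720154],
       [ 0.00429023,  0.22904207,  0.97340707,  1.12379512],
       [ 0.        ,  0.        ,  0.        ,  1.        ]])}
```

View pics/scene0.png

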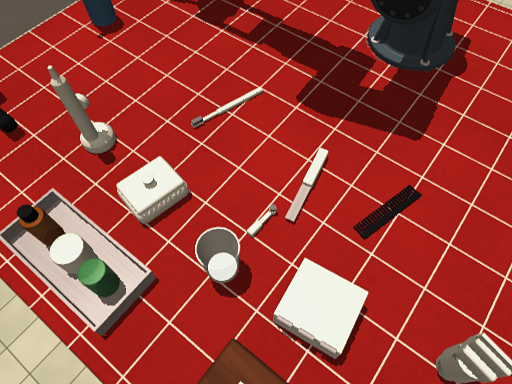

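View pics/top0.png

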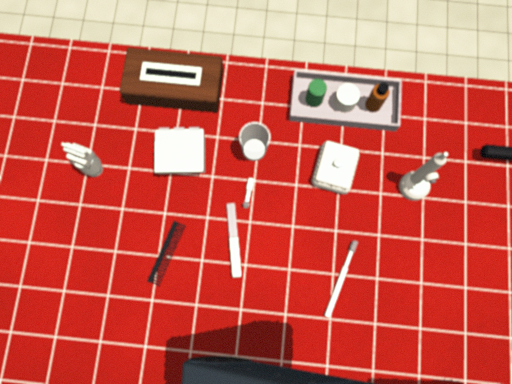

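The scene view shows the spatula at about (307,185), with the case at (320,307) and the cup at (218,255). The top view shows the spatula handle from (236,276) to (234,238), its blade end at (231,204), the case at (180,150) and the cup at (254,141). A small brush head lies at (248,193). Next I measure.

```bash
cat >> h.py <<'E'
def ray(c,uv):
    H=c['pixels'].shape[0]; f=H/2/np.tan(np.radians(c['vertical_fov'])/2)
    d=np.array([(uv[0]-c['cx'])/f,-(uv[1]-c['cy'])/f,-1.]); T=c['T']; return T[:3,3],T[:3,:3]@d
def onz(c,uv,z):
    o,d=ray(c,uv); return o+d*(z-o[2])/d[2]
def proj(c,p):
    T=c['T'];H=c['pixels'].shape[0]; f=H/2/np.tan(np.radians(c['vertical_fov'])/2)
    q=T[:3,:3].T@(np.asarray(p)-T[:3,3]); return np.array([c['cx']+f*q[0]/-q[2], c['cy']-f*q[1]/-q[2]])
def tri(c1,u1,c2,u2):
    A=[];b=[]
    for c,u in((c1,u1),(c2,u2)):
        o,d=ray(c,u); d=d/np.linalg.norm(d); M=np.eye(3)-np.outer(d,d); A.append(M); b.append(M@o)
    return np.linalg.solve(sum(A),sum(b))
E
python3 - <<'E'
from h import *
top=camera('top'); sc=camera('scene')
t=top['pixels'][110:300,120:300]; cv2.imwrite('pics/t1.png',cv2.resize(t,None,fx=3.1,fy=3.1,interpolation=cv2.INTER_CUBIC))
s=sc['pixels'][135:370,180:440]; cv2.imwrite('pics/s1.png',cv2.resize(s,None,fx=2.5,fy=2.5,interpolation=cv2.INTER_CUBIC))
for n,c in(('top',top),('scene',sc)):
    hsv=cv2.cvtColor(c['pixels'],cv2.COLOR_BGR2HSV)
    m=((hsv[...,1]<90)&(hsv[...,2]>120)).astype('uint8')
    k,l,st,ce=cv2.connectedComponentsWithStats(cv2.morphologyEx(m,cv2.MORPH_OPEN,np.ones((3,3),np.uint8)))
    for i in range(1,k):
        if st[i,4]>60:
            cn,_=cv2.findContours((l==i).astype('uint8'),0,1); r=cv2.minAreaRect(cn[0]); print(n,st[i],np.round(cv2.boxPoints(r)).tolist())
# distortion check: rough points both views
for a,b,z in(((236,276),(324,150),.02),((231,204),(291,220),.011)):
    print(onz(top,a,z),onz(sc,b,z),tri(top,a,sc,b))
E
```

```text
top [    0     0   512    82 29321] [[-0.0, 0.0], [511.0, 0.0], [511.0, 81.0], [0.0, 81.0]]
top [ 139   61   63   25 1001] [[138.0, 80.0], [141.0, 60.0], [202.0, 66.0], [200.0, 86.0]]
top [ 290   68  112   59 3810] [[289.0, 116.0], [293.0, 68.0], [404.0, 78.0], [399.0, 127.0]]
top [238 122  33  39 869] [[231.0, 151.0], [247.0, 116.0], [276.0, 129.0], [260.0, 164.0]]
top [ 154  127   51   48 2311] [[154.0, 127.0], [204.0, 127.0], [204.0, 174.0], [154.0, 174.0]]
top [ 313  141   47   53 1826] [[310.0, 185.0], [323.0, 139.0], [361.0, 149.0], [348.0, 196.0]]
top [ 62 143  41  33 803] [[57.0, 148.0], [74.0, 131.0], [108.0, 164.0], [90.0, 182.0]]
top [433 152  15  16 153] [[432.0, 154.0], [447.0, 152.0], [449.0, 165.0], [434.0, 168.0]]
top [401 168  37  32 684] [[399.0, 174.0], [436.0, 167.0], [441.0, 195.0], [404.0, 202.0]]
top [244 178  12  29 189] [[243.0, 206.0], [247.0, 177.0], [256.0, 178.0], [251.0, 207.0]]
top [227 203  15  75 708] [[226.0, 203.0], [236.0, 202.0], [241.0, 277.0], [231.0, 277.0]]
top [325 241  32  80 519] [[322.0, 318.0], [349.0, 238.0], [357.0, 241.0], [331.0, 321.
[... 989 characters left out ...]
294.0], [339.0, 356.0]]
scene [   0  279  102  105 5514] [[-0.0, 279.0], [101.0, 279.0], [101.0, 383.0], [0.0, 383.0]]
scene [482 334  30  31 173] [[481.0, 335.0], [484.0, 333.0], [513.0, 362.0], [511.0, 365.0]]
scene [475 338  37  38 320] [[473.0, 341.0], [478.0, 336.0], [512.0, 372.0], [508.0, 376.0]]
scene [463 343  34  38 396] [[459.0, 348.0], [466.0, 342.0], [498.0, 376.0], [491.0, 382.0]]
scene [458 360  17  18 112] [[456.0, 362.0], [460.0, 358.0], [475.0, 376.0], [471.0, 379.0]]
[0.42056237 0.01899421 0.02      ] [0.42458964 0.01936204 0.02      ] [0.4211303  0.01858897 0.01537198]
[0.58460568 0.0490485  0.011     ] [0.58601423 0.05391199 0.011     ] [0.5848037  0.05108679 0.00646533]
```

View pics/t1.png

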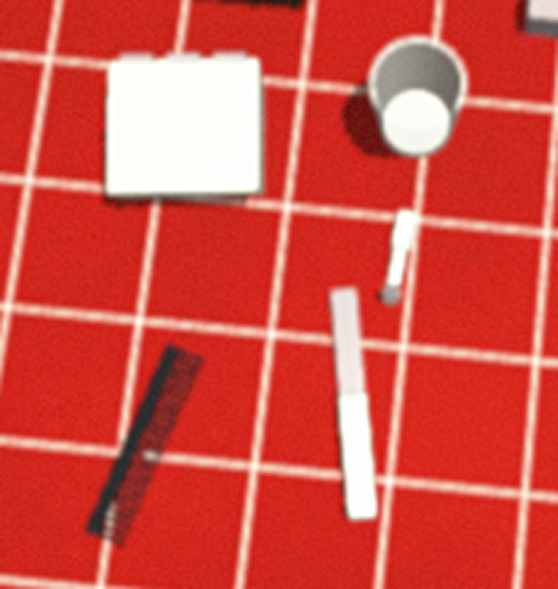

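View pics/s1.png

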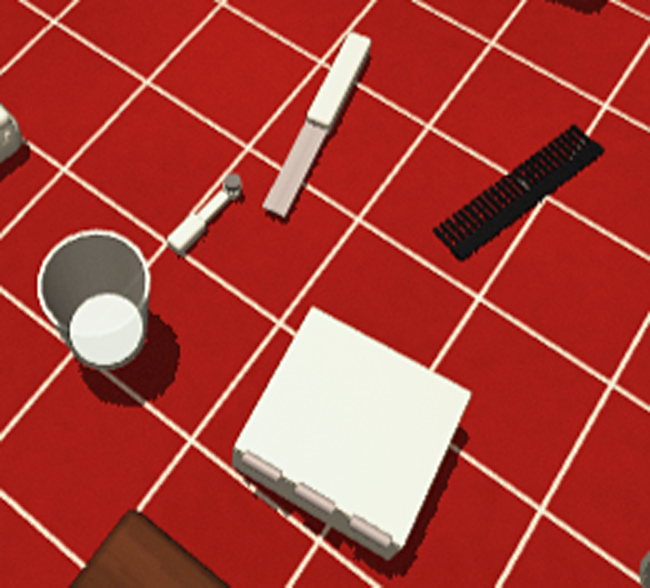

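The handle is white and the blade greyish, pointing away from the robot. The comb is to the left and the brush head is just right of the blade tip. The hinge knuckles sit on the case's far side. Next come lens straightness and precise poses.

Run:
```python
from h import *
top=camera('top'); sc=camera('scene')
# triangulate corresponding features by refined crop coords
T=lambda x,y:(120+(x+.5)/3.1-.5,110+(y+.5)/3.1-.5)
S=lambda x,y:(180+(x+.5)/2.5-.5,135+(y+.5)/2.5-.5)
F={'handle rear top':((362,518),(358,36),.02),'handle front top':((353,395),(318,124),.02),'blade tip':((344,289),(275,213),.011),
'cov near L':((107,195),(469,393),.055),'cov near R':((262,192),(313,308),.055),'cov far R':((260,58),(236,450),.055),'cov far L':((107,58),(402,548),.055),
'grid a':((130,337-14),(480,298),0),'grid b':((287,206),(281,322),0),'grid c':((405,347),(171,240),0),'grid d':((254,467),(430,127),0)}
for k,(a,b,z) in F.items():
    a=T(*a);b=S(*b); print(k,onz(top,a,z).round(4)[:2],onz(sc,b,z).round(4)[:2],tri(top,a,sc,b).round(4))
# straightness: grid lines brightest pts
for n,c in(('top',top),('scene',sc)):
    g=c['pixels'][...,0].astype('uint8'); l=cv2.createLineSegmentDetector().detect(g)[0][:,0]
    L=np.hypot(l[:,2]-l[:,0],l[:,3]-l[:,1]); print(n,l[np.argsort(-L)[:6]].round(1).tolist())
```

```text
handle rear top [0.419  0.0178] [0.424  0.0164] [0.42   0.0165 0.0151]
handle front top [0.5069 0.0342] [0.511  0.0369] [0.5076 0.0349 0.0137]
blade tip [0.5871 0.0502] [0.5873 0.0519] [0.5871 0.051  0.0099]
cov near L [0.6293 0.2274] [0.6337 0.2259] [0.6311 0.2274 0.0493]
cov near R [0.6433 0.1153] [0.6464 0.1202] [0.6446 0.1177 0.0483]
cov far R [0.7464 0.1297] [0.7473 0.1336] [0.7472 0.1317 0.0513]
cov far L [0.7345 0.2431] [0.7335 0.2396] [0.7337 0.2408 0.0581]
grid a [0.5468 0.208 ] [0.5493 0.2013] [ 0.5478  0.2047 -0.0007]
grid b [0.6498 0.1016] [0.6483 0.101 ] [0.6491 0.1014 0.0026]
grid c [5.5e-01 4.0e-04] [0.6461 0.002 ] [ 0.5886 -0.0182 -0.1361]
grid d [0.4492 0.1016] [0.4497 0.102 ] [ 0.4492  0.1018 -0.0008]
top [[289.79998779296875, 116.69999694824219, 398.0, 126.5999984741211], [298.0, 71.69999694824219, 399.29998779296875, 81.69999694824219], [193.0, 353.0, 278.1000061035156, 361.8999938964844], [269.29998779296875, 381.0, 185.60000610351562, 363.29998779296875], [329.8999938964844, 317.1000061035156, 357.3999938964844, 241.1999969482422], [352.0, 241.1999969482422, 323.8999938964844, 314.70001220703125]]
scene [[0.10000000149011612, 240.0, 93.0, 330.79998779296875], [93.5, 326.5, 0.6000000238418579, 235.6999969482422], [13.100000381469727, 244.39999389648438, 96.4000015258789, 324.8999938964844], [143.89999389648438, 272.20001220703125, 61.599998474121094, 202.1999969482422], [73.5999984741211, 208.8000030517578, 145.39999389648438, 269.70001220703125], [74.19999694824219, 0.30000001192092896, 0.699999988079071, 45.79999923706055]]
```

Poses agree with the given sizes: spatula rear end to tip 169 mm (170), cover about 110 × 103 mm (110 × 102), tile pitch 100 mm. Spatula yaw is about 0.20, with grip point at (0.484, 0.030). The slot is at about (0.650, 0.174), with case yaw about 0.127.

```bash
cat >> h.py <<'E'
def go(x,y,z,yaw):
    from scipy.spatial.transform import Rotation as R
    o=get_obs(); M=R.from_quat(o['tool_rot']).as_matrix()
    cy=np.arctan2(M[1,0],M[0,0])
    print('pos',o['position'].round(4),'yaw',round(cy,4),'zaxis',M[:,2].round(4),'F',o['ft_force'].round(2),'w',round(o['grip_width'],4),'t',o['time'])
    print('shift',(M.T@(np.array([x,y,z])-o['position'])).round(4),'turn',round(-(yaw-cy),4))
E
python3 -c "
from h import *
go(.484,.030,.30,.203)"
```

```text
pos [ 0.1594 -0.6042  0.4044] yaw 0.2578 zaxis [-0.e+00  8.e-04 -1.e+00] F [ 0.54 -0.78 -0.33] w 0.087 t 0.3
shift [ 0.4756 -0.5304  0.1049] turn 0.0548
```

Emit:
{"method": "servo_tool", "body": {
  "steps": [0.087,0.04,-0.045,0.005,0.005,0.087,0.08,-0.089,0.015,0.01,0.087,0.12,-0.134,0.025,0.015,0.087,0.16,-0.178,0.035,0.02,0.087,0.2,-0.223,0.045,0.025,0.087,0.24,-0.268,0.055,0.03,0.087,0.28,-0.312,0.065,0.035,0.087,0.32,-0.357,0.075,0.04,0.087,0.36,-0.401,0.085,0.045,0.087,0.4,-0.446,0.095,0.05,0.087,0.44,-0.49,0.105,0.055,0.087,0.476,-0.53,0.105,0.055],
  "force": 30
}}

```text
time: 1.8
position: [0.4852, 0.0316, 0.2992]
tool_rot: [0.995, 0.102, -0.0, -0.0]
ft_force: [1.1, -1.1, -0.9]
grip_width: 0.0869
```

```bash
python3 -c "
from h import *
go(.484,.030,.186,.203)"
```

```text
pos [0.4852 0.0316 0.2992] yaw 0.2036 zaxis [-8.e-04  1.e-04 -1.e+00] F [ 1.13 -1.08 -0.89] w 0.0869 t 1.8
shift [-0.0014  0.0013  0.1132] turn 0.0006
```

Emit:
{"method": "servo_tool", "body": {
  "steps": [0.087,0,0,0.04,0,0.087,0,0,0.08,0,0.087,0,0,0.105,0,0.087,0,0,0.113,0,0.087,0,0,0.113,0,0.01,0,0,0.113,0,0.01,0,0,0.113,0,0.01,0,0,0.113,0,0.01,0,0,0.113,0,0.01,0,0,0.113,0],
  "force": 50
}}

```text
time: 3.05
position: [0.4845, 0.0295, 0.1869]
tool_rot: [0.995, 0.101, 0.0, 0.0]
ft_force: [0.8, 0.7, -0.3]
grip_width: 0.0447
```

Run:
```python
from h import *
go(.484,.03,.2,.2)
s=snap('scene','s2.png')['pixels'][100:250,230:420]; cv2.imwrite('pics/s2.png',cv2.resize(s,None,fx=4,fy=4,interpolation=cv2.INTER_CUBIC))
```

```text
pos [0.4845 0.0295 0.1869] yaw 0.2028 zaxis [ 2.e-04 -0.e+00 -1.e+00] F [ 0.84  0.73 -0.31] w 0.0447 t 3.05
shift [-0.0004 -0.0006 -0.0131] turn 0.0028
```

View pics/s2.png

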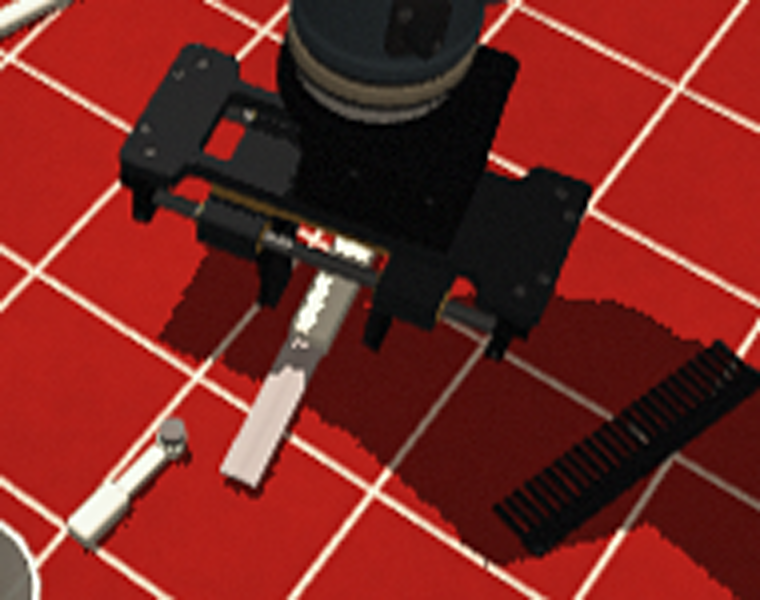

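The fingers straddle the handle, around (320,300) in the enlargement, and are still closing with an opening of 45 mm. I let them close fully, then lift.

Emit:
{"method": "servo_tool", "body": {
  "steps": [0.01,0,0,0,0,0.01,0,0,0,0,0.01,0,0,0,0,0.01,0,0,0,0,0.01,0,0,0,0,0.01,0,0,0,0],
  "force": 50
}}

```text
time: 3.85
position: [0.4845, 0.0295, 0.1867]
tool_rot: [0.995, 0.101, -0.0, -0.0]
ft_force: [-0.0, 0.3, -0.2]
grip_width: 0.0192
```

Emit:
{"method": "servo_tool", "body": {
  "steps": [0.01,0,0,-0.02,0,0.01,0,0,-0.04,0,0.01,0,0,-0.06,0,0.01,0,0,-0.06,0,0.01,0,0,-0.06,0,0.01,0,0,-0.06,0]
}}

```text
time: 4.6
position: [0.4842, 0.0295, 0.2459]
tool_rot: [0.995, 0.101, -0.001, -0.0]
ft_force: [0.4, -0.7, -0.5]
grip_width: 0.0196
```

Run:
```python
from h import *
go(.484,.03,.2,.2)
s=snap('scene','s3.png')['pixels'][100:250,230:420]; cv2.imwrite('pics/s3.png',cv2.resize(s,None,fx=4,fy=4,interpolation=cv2.INTER_CUBIC))
s=snap('top','t3.png')['pixels'][150:300,170:320]; cv2.imwrite('pics/t3.png',cv2.resize(s,None,fx=4,fy=4,interpolation=cv2.INTER_CUBIC))
```

```text
pos [0.4842 0.0295 0.2459] yaw 0.2027 zaxis [-1.8e-03  3.0e-04 -1.0e+00] F [ 0.38 -0.7  -0.53] w 0.0196 t 4.6
shift [-0.     -0.0005  0.0459] turn 0.0027
```

View pics/s3.png

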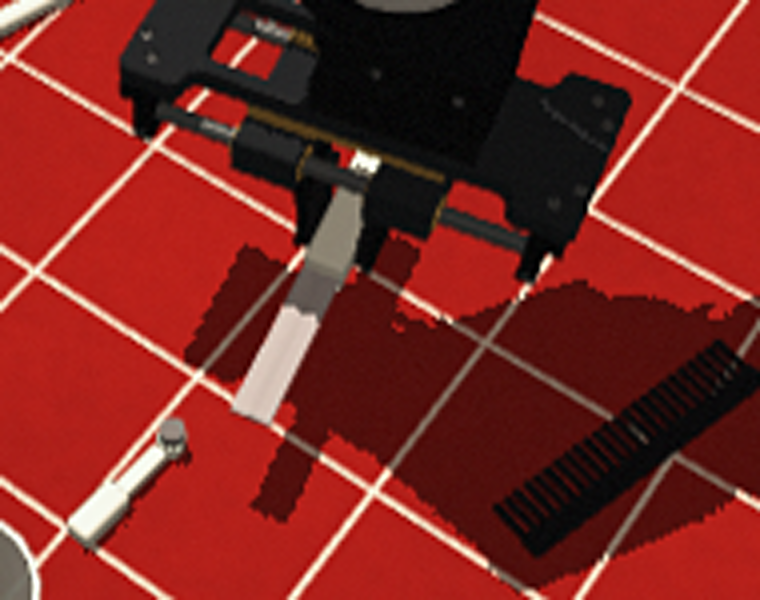

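View pics/t3.png

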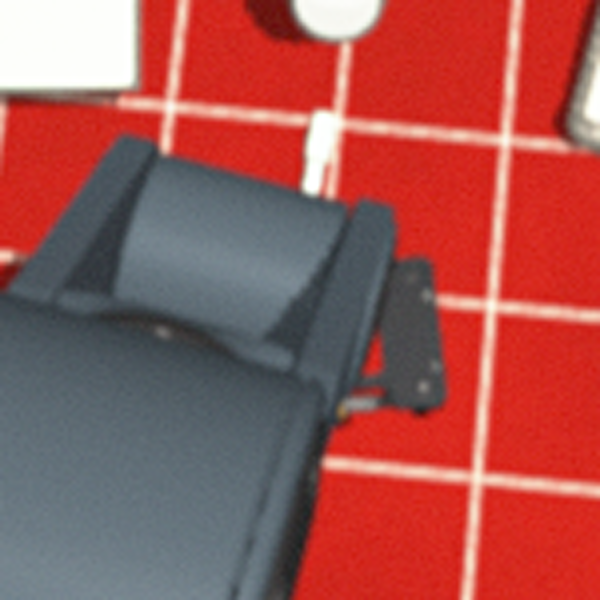

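The handle is gripped (19.6 mm opening) and lifted. The blade end shows at (253,415) in the enlargement. I check the tip against the expected level pose.

Run:
```python
from h import *
c=camera('scene')
for z in(.05,.06,.069):print(z,(proj(c,[.587,.051,z])-[230,100]+.5)*4-.5)
# ray from observed tip cut with vertical plane across grip heading
uv=(230+(253.5)/4-.5,100+(415.5)/4-.5)
o,d=ray(c,uv); n=np.array([np.cos(.203),np.sin(.203),0]); t=n@(np.array([.587,.051,0])-o)/(n@d); print(o+t*d)
```

```text
0.05 [244.31291883 439.9383557 ]
0.06 [245.76886172 429.13728229]
0.069 [247.11202224 419.17289742]
[0.58653847 0.05324223 0.07455561]
```

The blade is level to within about 5 mm, and the scene view already had a bias of that size. I go to a pose ahead of the slot with the blade still high, tip 40 mm short of the wall.

```bash
python3 -c "
from h import *
go(.506,.155,.246,.127)"
```

```text
pos [0.4844 0.0295 0.2461] yaw 0.2027 zaxis [-1.3e-03  2.0e-04 -1.0e+00] F [ 0.52 -0.33 -0.14] w 0.0192 t 4.75
shift [ 4.650e-02 -1.185e-01  1.000e-04] turn 0.0757
```

Emit:
{"method": "servo_tool", "body": {
  "steps": [0.01,0.012,-0.03,0,0.02,0.01,0.024,-0.06,0,0.04,0.01,0.036,-0.09,0,0.06,0.01,0.046,-0.118,0,0.075,0.01,0.046,-0.118,0,0.075,0.01,0.046,-0.118,0.015,0.075,0.01,0.046,-0.118,0.029,0.075,0.01,0.046,-0.118,0.029,0.075,0.01,0.046,-0.118,0.029,0.075]
}}

```text
time: 5.88
position: [0.5059, 0.1538, 0.2173]
tool_rot: [0.998, 0.063, -0.0, 0.0]
ft_force: [0.6, -0.5, -1.3]
grip_width: 0.0194
```

Run:
```python
from h import *
go(.5705,.164,.2167,.127)
c=snap('scene','s4.png'); uv=[proj(c,p).round(1) for p in([.610,.1686,.040],[.65,.1737,.041])]; print(uv)
s=c['pixels'][170:370,230:430]; cv2.imwrite('pics/s4.png',cv2.resize(s,None,fx=3,fy=3,interpolation=cv2.INTER_CUBIC))
s=snap('top','t4.png')['pixels'][110:260,120:300]; cv2.imwrite('pics/t4.png',cv2.resize(s,None,fx=4,fy=4,interpolation=cv2.INTER_CUBIC))
```

```text
pos [0.5059 0.1538 0.2173] yaw 0.1269 zaxis [-8.e-04 -1.e-04 -1.e+00] F [ 0.6  -0.51 -1.35] w 0.0194 t 5.875
shift [ 0.0654 -0.0019  0.0006] turn -0.0001
[array([341.4, 261.5]), array([330.9, 282.4])]
```

View pics/s4.png

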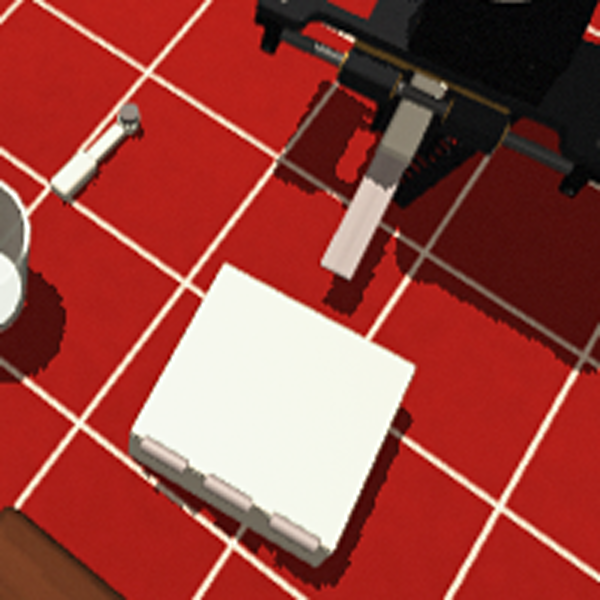

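View pics/t4.png

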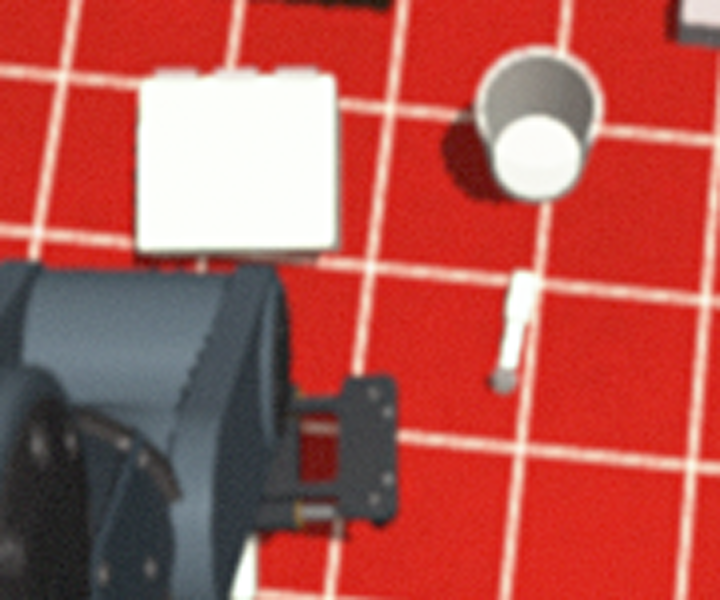

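The tip is at about (337,271) in the enlargement, within 1–2 px of the prediction, and centred on the case front. Now I insert it.

Emit:
{"method": "servo_tool", "body": {
  "steps": [0.01,0.012,-0.001,0.0,0,0.01,0.024,-0.002,0.0,0,0.01,0.034,-0.002,0.0,0,0.01,0.042,-0.002,0.0,0,0.01,0.05,-0.002,0.0,0,0.01,0.058,-0.002,0.0,0,0.01,0.066,-0.002,0.0,0,0.01,0.074,-0.002,0.0,0,0.01,0.074,-0.002,0.0,0]
}}

```text
time: 7.1
position: [0.5797, 0.1658, 0.2178]
tool_rot: [0.998, 0.064, 0.001, -0.0]
ft_force: [-0.2, 0.4, -0.8]
grip_width: 0.0193
```

Run:
```python
from h import *
go(.5705,.164,.2167,.127)
c=snap('scene','s5.png')
s=c['pixels'][170:370,230:430]; cv2.imwrite('pics/s5.png',cv2.resize(s,None,fx=3,fy=3,interpolation=cv2.INTER_CUBIC))
```

```text
pos [0.5797 0.1658 0.2178] yaw 0.1278 zaxis [ 1.e-03  1.e-04 -1.e+00] F [-0.22  0.35 -0.79] w 0.0193 t 7.1
shift [-0.0093  0.0006  0.0011] turn 0.0008
```

View pics/s5.png

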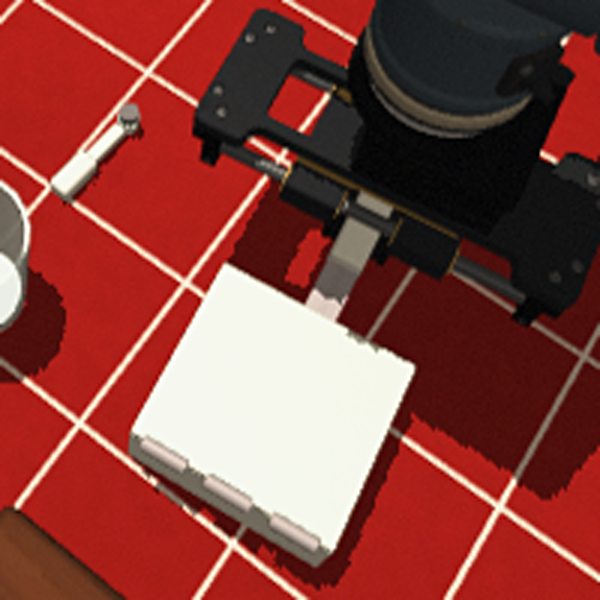

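The blade passes under the lip at (325,305) with no contact force. Now I lever, first half.

Emit:
{"method": "servo_tool", "body": {
  "steps": [0.01,0,0,-0.006,0,0.01,0,0,-0.012,0,0.01,0,0,-0.018,0,0.01,0,0,-0.024,0,0.01,0,0,-0.03,0,0.01,0,0,-0.036,0,0.01,0,0,-0.042,0,0.01,0,0,-0.042,0]
}}

```text
time: 8.15
position: [0.579, 0.1658, 0.2604]
tool_rot: [0.998, 0.064, 0.0, -0.0]
ft_force: [1.0, -0.2, -1.3]
grip_width: 0.0194
```

Run:
```python
from h import *
go(.5705,.164,.2167,.127)
c=snap('scene','s6.png')
s=c['pixels'][170:370,230:430]; cv2.imwrite('pics/s6.png',cv2.resize(s,None,fx=3,fy=3,interpolation=cv2.INTER_CUBIC))
```

```text
pos [0.579  0.1658 0.2604] yaw 0.1278 zaxis [ 9.e-04  1.e-04 -1.e+00] F [ 0.96 -0.19 -1.27] w 0.0194 t 8.15
shift [-0.0087  0.0007  0.0437] turn 0.0008
```

View pics/s6.png

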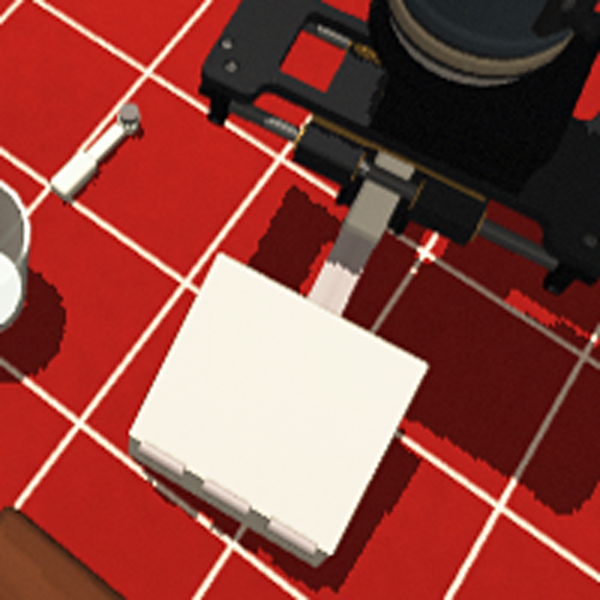

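```bash
cat >> h.py <<'E'
U=np.array([.992,.127,0]);V=np.array([-.127,.992,0]);HG=np.array([.65,.1737,.05])+.09*U
def lip(c,th,x0,y0,k):
    r=-U*np.cos(th)+np.array([0,0,np.sin(th)]); n=U*np.sin(th)+np.array([0,0,np.cos(th)])
    return [((proj(c,HG+.102*r+.005*n+s*.055*V)-[x0,y0]+.5)*k-.5).round(0) for s in(-1,1)]
E
python3 - <<'E'
from h import *
c=camera('scene')
for th in(0,.1,.2,.3,.4,.5,.6,.8,1,1.2): print(th,lip(c,th,230,170,3), [((proj(c,[.579+.1041*.992,.1658+.105*.127,z])-[230,170]+.5)*3-.5).round(0) for z in (.084,)])
E
```

```text
0 [array([223., 260.]), array([417., 364.])] [array([291., 371.])]
0.1 [array([224., 255.]), array([421., 360.])] [array([291., 371.])]
0.2 [array([224., 251.]), array([424., 358.])] [array([291., 371.])]
0.3 [array([223., 249.]), array([427., 357.])] [array([291., 371.])]
0.4 [array([221., 249.]), array([428., 359.])] [array([291., 371.])]
0.5 [array([218., 250.]), array([429., 362.])] [array([291., 371.])]
0.6 [array([214., 253.]), array([429., 368.])] [array([291., 371.])]
0.8 [array([204., 266.]), array([425., 386.])] [array([291., 371.])]
1 [array([189., 287.]), array([417., 412.])] [array([291., 371.])]
1.2 [array([170., 316.]), array([405., 447.])] [array([291., 371.])]
```

The lip corners at (220,253) and (428,363) match an opening of about 0.45–0.5 rad, as planned. I continue up and slightly in.

Emit:
{"method": "servo_tool", "body": {
  "steps": [0.01,0.002,0,-0.007,0,0.01,0.004,0,-0.014,0,0.01,0.006,0,-0.021,0,0.01,0.008,0,-0.028,0,0.01,0.01,0,-0.035,0,0.01,0.012,0,-0.042,0,0.01,0.014,0,-0.048,0,0.01,0.014,0,-0.048,0]
}}

```text
time: 9.25
position: [0.5933, 0.1676, 0.3085]
tool_rot: [0.998, 0.064, 0.001, -0.0]
ft_force: [-0.8, -0.3, -2.3]
grip_width: 0.0194
```

Run:
```python
from h import *
go(.5705,.164,.2167,.127)
c=snap('scene','s7.png')
s=c['pixels'][170:370,230:430]; cv2.imwrite('pics/s7.png',cv2.resize(s,None,fx=3,fy=3,interpolation=cv2.INTER_CUBIC))
```

```text
pos [0.5933 0.1676 0.3085] yaw 0.1278 zaxis [ 2.1e-03  2.0e-04 -1.0e+00] F [-0.78 -0.29 -2.31] w 0.0194 t 9.25
shift [-0.0233  0.0007  0.0918] turn 0.0008
```

View pics/s7.png

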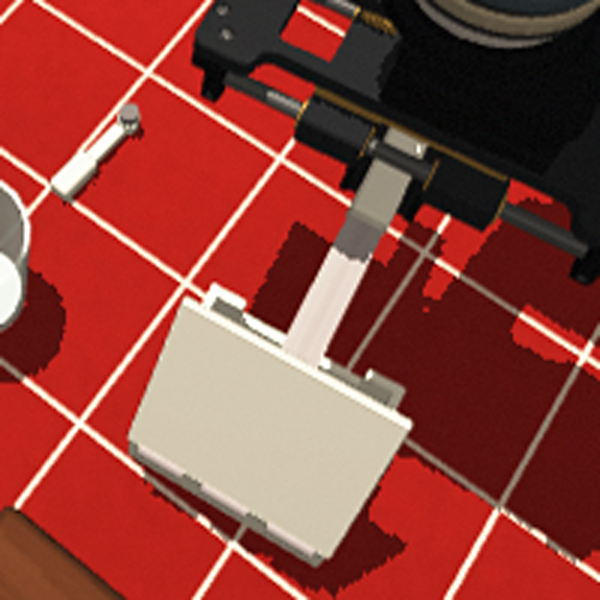

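The cover is at about 1.05–1.1 rad, with upper-edge corners at (183,300) and (412,422). I withdraw straight back.

Emit:
{"method": "servo_tool", "body": {
  "steps": [0.01,-0.008,0,0,0,0.01,-0.02,0,0,0,0.01,-0.04,0,0,0,0.01,-0.065,0,0,0,0.01,-0.09,0,0,0,0.01,-0.11,0,0,0,0.01,-0.11,0,0,0]
}}

```text
time: 10.18
position: [0.4815, 0.1535, 0.3077]
tool_rot: [0.998, 0.064, -0.001, 0.0]
ft_force: [0.6, 0.1, 0.0]
grip_width: 0.0195
```

Run:
```python
from h import *
go(.484,.04,.25,.203)
c=snap('scene','s8.png')
s=c['pixels'][100:350,180:440]; cv2.imwrite('pics/s8.png',cv2.resize(s,None,fx=2.3,fy=2.3,interpolation=cv2.INTER_CUBIC))
```

```text
pos [0.4815 0.1535 0.3077] yaw 0.128 zaxis [-2.9e-03 -3.0e-04 -1.0e+00] F [0.64 0.14 0.02] w 0.0195 t 10.175
shift [-0.0119  0.1129  0.0577] turn -0.075
```

View pics/s8.png

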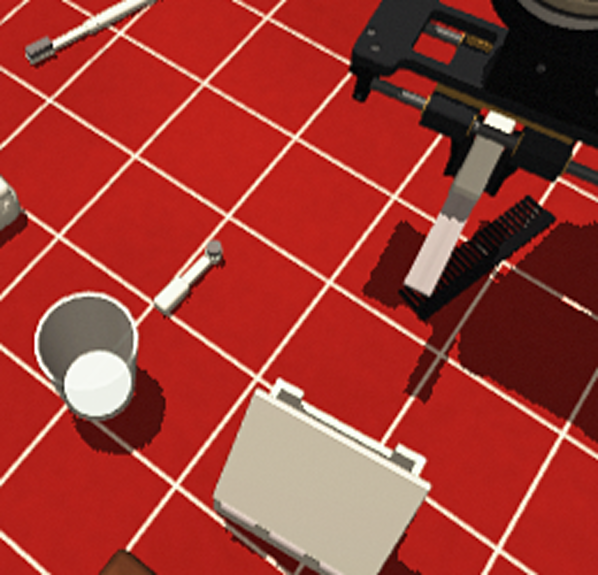

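The cover stays open and the blade is clear. I carry the spatula back to its original free spot.

Emit:
{"method": "servo_tool", "body": {
  "steps": [0.01,-0.003,0.03,0.0,-0.02,0.01,-0.006,0.06,0.01,-0.04,0.01,-0.009,0.09,0.025,-0.06,0.01,-0.012,0.12,0.04,-0.075,0.01,-0.012,0.123,0.058,-0.075,0.01,-0.012,0.123,0.08,-0.075,0.01,-0.012,0.123,0.1,-0.075,0.01,-0.012,0.123,0.112,-0.075,0.01,-0.012,0.123,0.118,-0.075,0.01,-0.012,0.123,0.118,-0.075]
}}

```text
time: 11.48
position: [0.4878, 0.03, 0.1896]
tool_rot: [0.995, 0.101, 0.0, 0.0]
ft_force: [-0.1, 0.1, -0.1]
grip_width: 0.0199
```

Run:
```python
from h import *
go(.484,.03,.187,.203)
c=snap('scene','s9.png')
s=c['pixels'][100:250,230:420]; cv2.imwrite('pics/s9.png',cv2.resize(s,None,fx=4,fy=4,interpolation=cv2.INTER_CUBIC))
```

```text
pos [0.4878 0.03   0.1896] yaw 0.2029 zaxis [ 2.e-04 -0.e+00 -1.e+00] F [-0.06  0.14 -0.13] w 0.0199 t 11.475
shift [-0.0037 -0.0008  0.0026] turn -0.0001
```

View pics/s9.png

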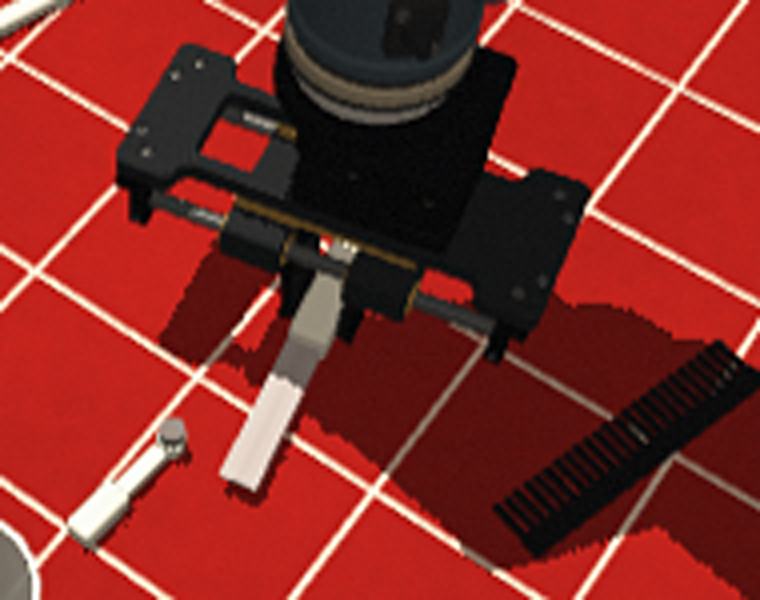

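The blade end at (240,480) is just above the ledge. I lower the last 2.5 mm, open, and rise.

Emit:
{"method": "servo_tool", "body": {
  "steps": [0.01,0,0,0.0015,0,0.01,0,0,0.0025,0,0.01,0,0,0.0025,0,0.087,0,0,0.0025,0,0.087,0,0,0.0025,0,0.087,0,0,0.0025,0,0.087,0,0,0.0025,0,0.087,0,0,0.0025,0,0.087,0,0,0.0025,0,0.087,0,0,0.0025,0,0.087,0,0,0.0025,0,0.087,0,0,0.0025,0]
}}

```text
time: 13.02
position: [0.4875, 0.03, 0.1873]
tool_rot: [0.995, 0.101, -0.0, -0.0]
ft_force: [0.1, 0.8, -0.5]
grip_width: 0.0863
```

Emit:
{"method": "servo_tool", "body": {
  "steps": [0.087,0,0,-0.01,0,0.087,0,0,-0.03,0,0.087,0,0,-0.06,0,0.087,0,0,-0.1,0,0.087,0,0,-0.14,0,0.087,-0.03,0.05,-0.15,0,0.087,-0.03,0.11,-0.15,0,0.087,-0.03,0.17,-0.15,0,0.087,-0.03,0.2,-0.15,0,0.087,-0.03,0.2,-0.15,0,0.087,-0.03,0.2,-0.15,0]
}}

```text
time: 14.4
position: [0.4977, -0.171, 0.3373]
tool_rot: [0.995, 0.101, -0.001, -0.001]
ft_force: [-0.7, 0.6, 0.1]
grip_width: 0.0871
```

Run:
```python
from h import *
go(.484,.03,.187,.203)
c=snap('scene','s10.png'); print(lip(c,1.0,0,0,1),lip(c,1.1,0,0,1)); snap('top','t10.png')
```

```text
pos [ 0.4977 -0.171   0.3373] yaw 0.2028 zaxis [-0.0013  0.0012 -1.    ] F [-0.67  0.64  0.07] w 0.0871 t 14.4
shift [ 0.0273 -0.1994  0.1506] turn -0.0002
[array([293., 265.]), array([369., 307.])] [array([290., 270.]), array([367., 312.])]
```

View pics/s10.png

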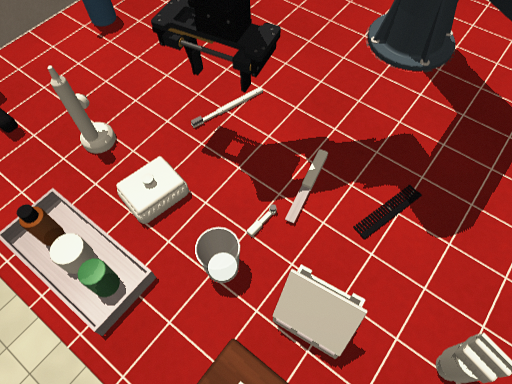

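View pics/t10.png

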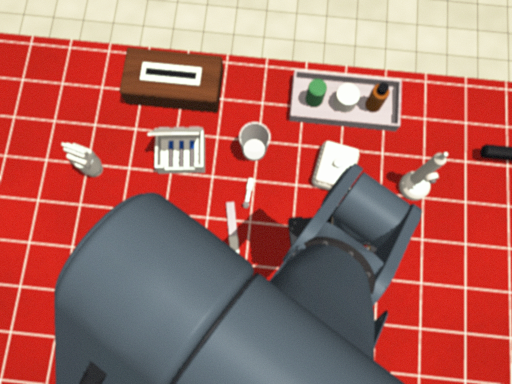

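The cover stands open, with edge corners at (292,269) and (366,311). That is about 1.05–1.1 rad. The spatula lies flat, its handle near (318,165) and its tip near (291,220). The cup is unmoved at (218,255) in the scene view and (254,141) from the top. The gripper is clear of everything, so I hand in.

```bash
python3 -c "
from h import *
print(hand_in())"
```

```text
the job is handed in; nothing more can be done
None
```

I handed the job in at about 14.5 s of the 54 s allowed; `hand_in()` gives no verdict, so the result rests on my own checks. I gripped the spatula by its handle and put the blade about 35 mm into the slot. I levered the cover up with the blade only, withdrew straight back, and laid the spatula down where it had been.

What the last checks showed:
- **Cover:** it stands open by about 1.05–1.1 rad (roughly 60–63°) and did not drop when I withdrew the blade. The angle is read from the camera picture, and I did not take a second picture to confirm it was still.
- **Spatula:** it lies flat at its original spot, about 0.2 m from the slot.
- **Cup:** it is upright and at the same pixels as at the start in both views.
- **Robot:** the gripper is open and raised clear of everything. Force readings between moves stayed below about 3 N.

I had no direct reading of blade-to-cover contact. I inferred it from the cover following the blade up and a downward force of about 2 N while levering. The two camera views disagreed by up to about 5 mm, mostly in height, which was within the slot's clearance.

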